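# Stretch the tape measure along the chopping board

## Task

Set the tape measure so that the length of the chopping board can be read. Stand the case on the worktop with its front up against the middle of the board's short edge nearer the robot, square to it; then draw the sprung blade straight along the board, drop its end hook over the far short edge and let go gently so that the spring holds it tight. Do not let the blade fly back, shift the board, or disturb the mug and the glass.

Things in the scene. Friction and masses are not known exactly. Their poses are not given: they have to be found in the camera images.
- board: Plastic chopping board lying flat, loose, 210 (x) x 300 (y) x 13 mm, 0.7 kg, with a hand slot at the end nearer the robot. Origin at the centre of the underside. Its +y runs the long way, along the worktop, from the short edge nearer the robot (y = -150 mm) to the far short edge (+150 mm), away from the robot and to its left; z up.
- board_near (a point): Middle of the board's short edge nearer the robot, half-way up (6.5 mm above the worktop); axes as the board's.
- board_far (a point): Middle of the board's far short edge, half-way up; axes as the board's.
- tape: Pocket tape measure, loose, 0.35 kg, at first upright on the board. Origin under the case, on its flat sole; x points forward, the way the blade comes out; z up. Case x -39 to +42 mm, 36 mm thick (y), 62 mm high; a low jaw, 36 mm wide, 12 mm high, reaches on to x = +72 mm: its end face is the front that goes against the board's edge. The blade's underside is 14 mm above the sole, just over the board.
- tape_grip (a point): Centre of the tape's case, 31 mm above its sole, for grasping across its 36 mm thickness; axes as the tape's.
- tape_front (a point): Middle of the front end face of the tape's jaw, 72 mm ahead of the tape's origin and 6.5 mm above the sole; axes as the tape's.
- tape_tab (a point): Centre of the black finger tab at the blade's end, 16 mm long (x), 22 mm wide (y), 14 to 29 mm above the sole, gripped across its width; drawn in, its back is 10 mm ahead of the case. Moves with the blade; axes as the tape's. The blade does not bend: raising the tab tips the nose of the case up about the rear of its sole, 37 mm behind the tape's origin.
- tape_hook (a point): Rear face of the steel hook lip under the tab's front, which bears on the far edge of the board; 6 mm ahead of and 13.5 mm below the tab's centre. The lip is 22 mm wide, 2.5 mm thick and ends 7.5 mm above the sole, so it must be raised 6 mm or more to pass over the board. Drawn in, it is tucked between the jaw's cheeks, 3 mm behind the front.
- tape_blade (a joint): How far the blade is drawn out, in m: 0 = drawn in, up to 0.335; 0.306 when the hook bears on the far edge and the front on the near one. A spring pulls it back with 2.7 N (drawn in) to 3.7 N (fully out), and it slides in at once if let go. Its pull also draws the case forward, which slides up against the board.
- mug_blue: White mug, 82 x 118 x 94 mm, a bystander in front of the toaster. Origin under its centre.
- tumbler: Clear glass tumbler, 81 mm across, 91 mm high, a bystander behind the board, below the front of a wall cabinet that hangs along the back of the worktop with its underside 0.46 m above it (keep wrist and forearm clear of it). Origin under its centre.
Not all that is in view belongs to the job. What is shaped like the tape but red is not meant.

How it is judged (in metres and radians):
On the way, in this order (a step that is already met when the one before it is completed fails the run):
1. the case stands with its front against the middle of the near short edge (within 12 mm), square to it, the blade still drawn in (y of tape_front in the frame of board between -0.162 and -0.143 m and x of tape_front in the frame of board between -0.06 and 0.06 m and angle between the x axis of tape and the y axis of board, either way round below 0.15 rad and angle between tape's own z axis and vertical below 0.06 rad and height (world z) of tape_front below 0.011 m and value of joint tape_blade below 0.02 m), for 0.2 s.
2. the hook has been drawn out past the far short edge of the board (y of tape_hook in the frame of board above 0.15 m and value of joint tape_blade above 0.29 m), for 0.05 s.
At the end, for the whole second after the job is handed in: Case upright on the worktop, front within 7 mm of the near short edge and 60 mm of its middle, square within 0.1 rad; hook below the board's top, within 4 mm of the far short edge, blade 298 to 314 mm out; all at rest, board within 25 mm of its start (y of tape_front in the frame of board between -0.157 and -0.145 m and x of tape_front in the frame of board between -0.06 and 0.06 m and angle between the x axis of tape and the y axis of board, either way round below 0.1 rad and angle between tape's own z axis and vertical below 0.06 rad and height (world z) of tape_front below 0.011 m and y of tape_hook in the frame of board between 0.146 and 0.154 m and z of tape_hook in the frame of board between 0.003 and 0.0115 m and value of joint tape_blade between 0.298 and 0.314 m and velocity of joint tape_blade between -0.01 and 0.01 m/s and linear speed of each of tape, board below 0.01 m/s and distance of board from where it was at the start of the episode below 0.025 m); the robot touches nothing.
It fails at once if the blade flies back into the case (faster than 0.4 m/s with less than 200 mm out) (velocity of joint tape_blade below -0.4 m/s and value of joint tape_blade below 0.2 m).
It fails at once if the mug is shifted by more than 30 mm (distance of mug_blue from where it was at the start of the episode above 0.03 m).
It fails at once if the tumbler is shifted by more than 30 mm (distance of tumbler from where it was at the start of the episode above 0.03 m).
It also fails if it takes over 58 s, if anything falls off the work surface, if the arm or the gripper's body presses on something with over 40 N, if the wrist force passes 120 N, or if a joint passes its speed limit or range.

## Robot

A 6-joint arm with a two-finger parallel gripper is mounted at the origin on a cart in front of the work surface, level with it; the furniture and walls round the work are solid. World frame = base frame: x ahead of the robot, y to its left, z up, the work surface at z = 0. Lengths are in mm, angles in rad, forces in N, time in s.
With the tool pointing down it reaches from about 350 to 775 mm from the base axis. Payload 7.3 kg.
Tool frame: the origin (TCP) lies between the finger pads; the fingertips stand bot.tip_extent ahead of it and the grasp point (between the pads) lies 6 mm ahead of it (bot.tip_extent is the distance from the TCP to the fingertips, in mm); x points along the fingers, y is the direction in which the jaws open and shut, and the axes are right-handed (so a half turn about x gives the same grasp; the last joint's range is limited). The gripper opens to 92 mm and grips with 3 to 60 N. Pads are 19 mm wide; open, the fingers measure 130 mm over their backs; the gripper's body (75 mm by 190 mm) begins 47 mm behind the grasp point.
Start: joints at [-1.309, 0.342, 1.524, -0, 1.275, -0.146], TCP at [208.233, -481.956, 251.741] pointing down, gripper open.
Joint ranges: [-2.53, 2.53], [-0.77, 2.02], [0.04, 2.7], [-1, 4.14], [0.28, 2.66], [-3.11, 3.11]. Speed limits (rad/s): [2.57, 2.57, 3.14, 3.14, 3.14, 3.14].

## Interface

Orientations are given as [roll, pitch, yaw] about the fixed x, y, z axes, in that order (R = Rz(yaw) Ry(pitch) Rx(roll)).
In Python, from plant import bot, capture, workorder gives the robot as it stands. The module is installed in compiled form; this text tells all that it offers.
- The arm moves only by the shell command python3 -m crank 'ROWS'. ROWS is JSON, a list of rows, each an object with "linear": the shift along the tool's x, y, z in cm, a list of three; "delta_rot": the turn, a rotation vector about the tool's x, y, z in degrees, a list of three; "fingers": the opening, from 0 (shut) to 1 (fully open). In form: [{"linear": [x, y, z], "delta_rot": [wx, wy, wz], "fingers": fingers}, ...]. A call has exactly 5 rows; each row shifts and turns the commanded pose from where the row before left it, along the tool's axes as they then stand; what a row does not reach is not made up. A row lasts 1/10 s, in which the tool goes at most 50 mm and 8.59 degrees, less where a joint would pass 70% of its speed; a pose out of reach is approached as far as the arm can. A call with a gripper value outside its range is refused whole. The fingers move at their own pace and stop on an object; the grip force is fixed at half the most. Time passes only in rows, so rows that do not move let the fingers close, or fill a call up. It gives the time, the measured TCP pose, the force and the opening at its end, in the units of the state.
- bot.get_obs(): the state, without advancing time (a new reading comes with each control period).
- capture(name): name is "scene" or "top" or "wrist"; returns a dict with "image" (420x560x3 uint8, blue, green, red), "mtx" (3x3 intrinsics, pixels), "pose" (4x4, takes a point from camera to world coordinates). Camera axes: x right, y down, z forward; pixel columns grow to the right and rows downward; lengths in mm; the calibration is good to about 2 mm. The wrist camera is an equidistant fisheye: a pixel r from the principal point sees the ray r / f radians off the axis. A picture is of the moment at which its call begins. There is no depth.
- workorder.close_job(): hands the job in, once; it reports no verdict.
The state is a dict: "time": time; "joint_positions": joint angles; "dq": joint speeds; "tau": joint torques, N m; "tool_pos": TCP position; "tcp_rot": TCP orientation; "contact_force": force on the tool from outside, world axes, zero at the start; "moment": the same for the moment, N m; "grip_width": finger opening in mm.
Only numpy, scipy, OpenCV 4.12 (cv2) and the standard library are available. Lean on these libraries where they do the work, as an engineer would, in place of code of your own. Each camera call takes 0.05 s, during which the arm holds its last target. There are 200 camera calls.

## Working session

There is one attempt and no reset: what is moved stays moved. The work goes in short steps, Python scripts to look and compute and a shell command to move; the robot and the scene stay as the last step left them, time stands still between calls to the robot, and variables do not carry over. Pictures are saved under pics/ and viewed, on a budget of 10 in all, crops included, one or two more only if the job needs it, and the job is handed in when it is done.

```bash
mkdir -p pics; ls
python3 - <<'E'
from plant import bot,capture
import cv2,numpy as np
o=bot.get_obs();print(o,bot.tip_extent)
ims=[]
for n in("scene","top"):
    c=capture(n);cv2.imwrite(f"pics/{n}0.png",c["image"]);np.savez(f"pics/{n}0.npz",**c);print(n,c["mtx"].round(1).tolist(),c["pose"].round(3).tolist())
E
```

```text
pics
{'time': 0.0, 'joint_positions': array([-1.30902941e+00,  3.42728801e-01,  1.52502891e+00, -2.27671148e-05,
        1.27538927e+00, -1.45982253e-01]), 'dq': array([ 0.00104686, -0.00112148,  0.00186284, -0.00111954, -0.00068972,
        0.00029056]), 'tau': array([ 8.06163916e-04, -4.31237125e+01, -2.44215292e+01,  7.19665736e-02,
        5.59730467e-02, -1.35952723e-04]), 'tool_pos': array([ 208.11120783, -481.58444952,  251.03762628]), 'tcp_rot': array([-1.70277307,  1.56924184,  1.84657539]), 'contact_force': array([-1.01771686, -0.36754897, -0.53054348]), 'moment': array([ 0.03169425,  0.02829942, -0.01462342]), 'grip_width': 92.20036934831381} 25.0
scene [[483.0, 0.0, 276.4], [0.0, 483.0, 210.5], [0.0, 0.0, 1.0]] [[-0.657, -0.528, 0.538, -151.939], [-0.754, 0.448, -0.481, 395.614], [0.013, -0.721, -0.692, 891.084], [0.0, 0.0, 0.0, 1.0]]
top [[507.4, 0.0, 276.9], [0.0, 507.4, 208.5], [0.0, 0.0, 1.0]] [[-0.024, -0.994, 0.109, 359.236], [-0.999, 0.026, 0.021, -212.959], [-0.024, -0.109, -0.994, 1174.661], [0.0, 0.0, 0.0, 1.0]]
```

View pics/top0.png

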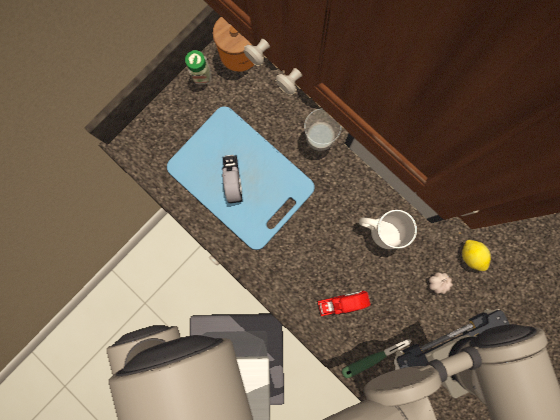

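View pics/scene0.png

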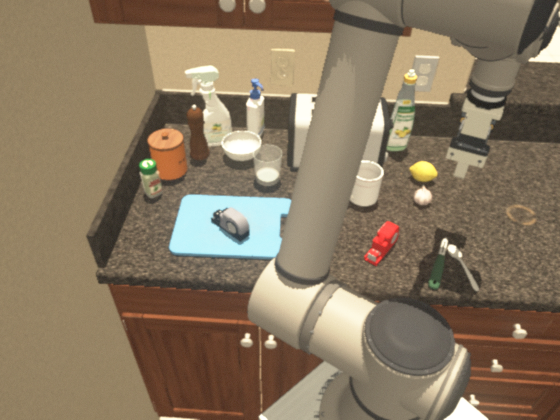

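The top view shows the blue board with corners at about (222,107), (167,163), (260,249) and (314,187), and its hand slot at (281,213). Two things are tape-shaped: a grey one on the board at (232,180) and a red one at (345,303). The grey one fits, because it is upright on the board and not red. Next I measure and confirm it in a crop.

```bash
cat > h.py <<'E'
import numpy as np,cv2
from scipy.spatial.transform import Rotation as Ro
def ray(c,uv,z,fish=False):
    K,P=c["mtx"],c["pose"];uv=np.atleast_2d(np.asarray(uv,float))
    d=np.c_[(uv[:,0]-K[0,2])/K[0,0],(uv[:,1]-K[1,2])/K[1,1],np.ones(len(uv))]
    if fish:
        r=np.hypot(d[:,0],d[:,1]);s=np.where(r>1e-9,np.sin(r)/np.maximum(r,1e-9),1);d=np.c_[d[:,0]*s,d[:,1]*s,np.cos(r)]
    d=d@P[:3,:3].T;o=P[:3,3]
    return o+d*((z-o[2])/d[:,2])[:,None]
def bigmask(im,lo,hi):
    m=cv2.inRange(cv2.cvtColor(im,cv2.COLOR_BGR2HSV),lo,hi)
    m=cv2.morphologyEx(m,cv2.MORPH_CLOSE,np.ones((3,3)))
    cs,_=cv2.findContours(m,cv2.RETR_EXTERNAL,cv2.CHAIN_APPROX_NONE);return m,max(cs,key=cv2.contourArea)
def board(c,fish=False,z=13):
    m,k=bigmask(c["image"],(95,90,70),(112,255,255))
    w=ray(c,k[:,0],z,fish)[:,:2].astype(np.float32)
    (cx,cy),(a,b),an=cv2.minAreaRect(w);return (cx,cy),(a,b),an,k
E
python3 - <<'E'
from h import *
for n in("top","scene"):
    c=dict(np.load(f"pics/{n}0.npz"));(p,s,a,k)=board(c);print(n,p,s,a)
c=dict(np.load("pics/top0.npz"))
im=c["image"]
m=cv2.inRange(cv2.cvtColor(im,cv2.COLOR_BGR2HSV),(95,90,70),(112,255,255))
r=np.zeros_like(m);cv2.drawContours(r,[cv2.convexHull(board(c)[3])],-1,255,-1);r=cv2.erode(r,np.ones((9,9)))
nb=cv2.morphologyEx(r&~m,cv2.MORPH_OPEN,np.ones((2,2)))
for q in cv2.findContours(nb,cv2.RETR_EXTERNAL,cv2.CHAIN_APPROX_NONE)[0]:
    if cv2.contourArea(q)>80:print(cv2.minAreaRect(q))
A=cv2.resize(im[140:220,190:280],None,fx=6,fy=6,interpolation=cv2.INTER_CUBIC)
s=np.load("pics/scene0.npz")["image"][195:255,195:265]
B=cv2.resize(s,None,fx=3.5,fy=3.5,interpolation=cv2.INTER_CUBIC);B=cv2.copyMakeBorder(B,0,480-B.shape[0],0,0,0)
cv2.imwrite("pics/crop1.png",np.hstack([A,B]))
E
```

```text
top (499.4843444824219, -85.79312133789062) (32.8323974609375, 11.170785903930664) 80.31208038330078
scene (1026.850830078125, -545.2931518554688) (24.429550170898438, 47.4765625) 50.50788497924805
```

View pics/crop1.png

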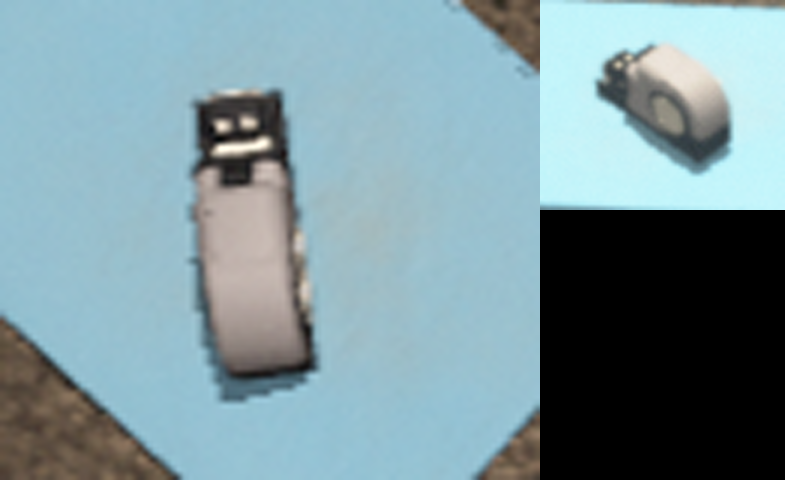

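The crop confirms the grey pocket tape standing upright. Its black jaw and tab point up the image, with the jaw's end at top pixels (222.8,155.8) to (237.2,155.3) and the rear of the sole near (236,202). My blue mask range was too tight, so I fix that.

```bash
sed -i 's/(95,90,70),(112,255,255)/(88,60,60),(115,255,255)/' h.py
python3 - <<'E'
from h import *
for n in("top","scene"):
    c=dict(np.load(f"pics/{n}0.npz"));(p,s,a,k)=board(c);print(n,p,s,a, cv2.boundingRect(k))
    print(ray(c,[{"top":(222,107),"scene":(183,197)}[n]],13))
c=dict(np.load("pics/top0.npz"))
k=board(c)[3];w=ray(c,k[:,0],13)[:,:2].astype(np.float32);bp=cv2.boxPoints(cv2.minAreaRect(w));print(bp)
g=lambda x,y:(190+x/6,140+y/6)
f=ray(c,[g(197,95),g(283,92)],25);r=ray(c,[g(228,377),g(315,368)],18);print(f,r)
F=f.mean(0);Rr=r.mean(0);d=F-Rr;print(d,np.degrees(np.arctan2(d[1],d[0])))
print('tum base/mug',ray(c,[(320,137),(392,235)],0))
E
```

```text
top (564.2134399414062, -103.53775024414062) (300.1058349609375, 210.40194702148438) 46.30276107788086 (167, 107, 147, 143)
[[731.68866474 -63.95202001  13.        ]]
scene (573.3829956054688, -84.24760437011719) (264.12652587890625, 215.81719970703125) 46.2642936706543 (169, 195, 109, 64)
[[732.42021199 -56.82670556  13.        ]]
[[ 384.48938  -139.34824 ]
 [ 536.6101   -284.70392 ]
 [ 743.9375    -67.727264]
 [ 591.8168     77.62842 ]]
[[611.64232696 -66.03297267  25.        ]
 [611.85496042 -99.25144702  25.        ]] [[ 502.73724131  -75.72423022   18.        ]
 [ 505.32054157 -109.21257052   18.        ]]
[107.71975225   9.82619053   7.        ] 5.21209339400089
tum base/mug [[ 655.70831066 -293.37300381    0.        ]
 [ 420.22450817 -451.24765483    0.        ]]
```

```bash
cat >> h.py <<'E'
def plan(x,y,z,jaw=None):
    """shift (cm, tool axes as they stand now) and turn about tool x (deg) to put the jaw axis at given world angle"""
    from plant import bot
    o=bot.get_obs();R=Ro.from_euler('xyz',o["tcp_rot"]).as_matrix()
    t=np.array([x,y,z])-o["tool_pos"];print("tcp",o["tool_pos"].round(1),"t",round(o["time"],2),"F",o["contact_force"].round(1),"w",round(o["grip_width"],1),"q6",o["joint_positions"][5].round(2))
    print("shift cm",(R.T@t/10).round(2),"tool y ang",np.degrees(np.arctan2(R[1,1],R[0,1])).round(1),"x axis",R[:,0].round(3))
    if jaw is not None:
        a=np.degrees(np.arctan2(R[1,1],R[0,1]));d=(jaw-a+90)%180-90
        Y=np.array([np.cos(np.radians(jaw)),np.sin(np.radians(jaw)),0])
        if Y@R[:,1]<0:Y=-Y
        X=np.array([0,0,-1.]);Rt=np.c_[X,Y,np.cross(X,Y)]
        print("rotvec deg",np.degrees(Ro.from_matrix(R.T@Rt).as_rotvec()).round(2)," world shift in target frame cm",(Rt.T@t/10).round(2))
E
python3 -c "
from h import *
plan(540,-89,180,94.5)"
```

```text
tcp [ 208.1 -481.6  251.1] t 0.1 F [-0.2  0.1  0. ] w 91.6 q6 -0.15
shift cm [  7.15 -22.87 -46.04] tool y ang -66.6 x axis [-0.     0.001 -1.   ]
rotvec deg [18.86  0.    0.08]  world shift in target frame cm [  7.11 -36.54 -36.17]
```

```bash
python3 -m crank '[{"linear":[0,0,0],"delta_rot":[6.3,0,0],"fingers":1},{"linear":[0,0,0],"delta_rot":[6.3,0,0],"fingers":1},{"linear":[0,0,0],"delta_rot":[6.3,0,0],"fingers":1},{"linear":[0.6,-3.05,-3],"delta_rot":[0,0,0],"fingers":1},{"linear":[0.6,-3.05,-3],"delta_rot":[0,0,0],"fingers":1}]'
python3 -m crank '[{"linear":[0.6,-3.05,-3],"delta_rot":[0,0,0],"fingers":1},{"linear":[0.6,-3.05,-3],"delta_rot":[0,0,0],"fingers":1},{"linear":[0.6,-3.05,-3],"delta_rot":[0,0,0],"fingers":1},{"linear":[0.6,-3.05,-3],"delta_rot":[0,0,0],"fingers":1},{"linear":[0.6,-3.05,-3],"delta_rot":[0,0,0],"fingers":1}]'
python3 -m crank '[{"linear":[0.6,-3.05,-3],"delta_rot":[0,0,0],"fingers":1},{"linear":[0.6,-3.05,-3],"delta_rot":[0,0,0],"fingers":1},{"linear":[0.6,-3.05,-3],"delta_rot":[0,0,0],"fingers":1},{"linear":[0.6,-3.05,-3],"delta_rot":[0,0,0],"fingers":1},{"linear":[0.6,-3.05,-3],"delta_rot":[0,0,0],"fingers":1}]'
python3 - <<'E'
from h import *
from plant import capture
c=capture("wrist");cv2.imwrite("pics/w1.png",c["image"]);np.savez("pics/w1.npz",**c)
print(c["mtx"].round(1).tolist(),c["pose"].round(3).tolist())
plan(540,-89,50,94.5)
E
```

```text
time: 0.6
tool_pos: [263.3, -416.0, 239.1]
tcp_rot: [-1.5, 1.57, 1.717]
contact_force: [-0.0, -0.1, -0.3]
grip_width: 91.8
time: 1.1
tool_pos: [401.7, -251.2, 209.3]
tcp_rot: [-0.606, 1.57, 2.614]
contact_force: [0.1, -0.2, 0.4]
grip_width: 91.8
time: 1.6
tool_pos: [539.4, -87.4, 179.2]
tcp_rot: [-0.108, 1.57, 3.111]
contact_force: [0.8, -0.6, -0.2]
grip_width: 91.6
[[325.2, 0.0, 276.2], [0.0, 325.2, 212.3], [0.0, 0.0, 1.0]] [[0.077, -0.952, -0.297, 621.401], [-0.997, -0.073, -0.023, -81.986], [0.0, 0.298, -0.954, 311.864], [0.0, 0.0, 0.0, 1.0]]
tcp [542.3 -82.8 178.2] t 1.65 F [1.2 4.5 0.5] w 91.8 q6 1.2
shift cm [12.82  0.63  0.29] tool y ang -85.4 x axis [ 0.001  0.003 -1.   ]
rotvec deg [ 0.12 -0.07  0.16]  world shift in target frame cm [12.82  0.6   0.28]
```

View pics/w1.png

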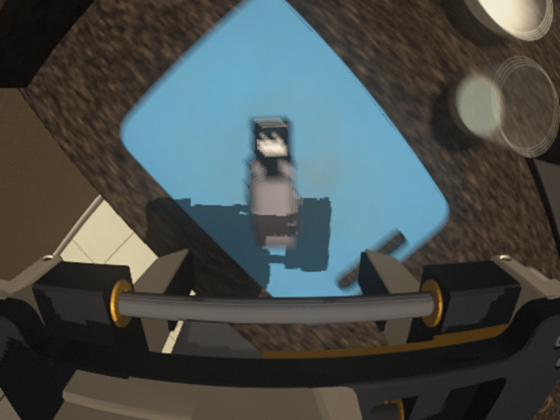

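The wrist view shows the jaw's front edge at (251,118) to (290,117) and the case rear at about (262,247) to (299,246), with a little motion blur.

Run:
```python
from h import *
c=dict(np.load("pics/w1.npz"))
f=ray(c,[(251,118),(290,117),(270.5,117.5)],25,True);print(f.round(1))
for z in (25,45,60):print(z,ray(c,[(262,247),(299,246),(250,215),(299,212)],z,True).round(1).tolist())
print(board(c,True)[:3])
plan(540,-89,50,94.5)
```

```text
[[616.2 -60.4  25. ]
 [619.6 -94.2  25. ]
 [617.8 -77.3  25. ]]
25 [[496.2, -78.0, 25.0], [499.9, -113.3, 25.0], [527.5, -64.8, 25.0], [533.9, -109.9, 25.0]]
45 [[504.9, -78.3, 45.0], [508.4, -111.2, 45.0], [534.1, -66.0, 45.0], [540.0, -108.0, 45.0]]
60 [[511.4, -78.5, 60.0], [514.7, -109.5, 60.0], [539.0, -66.9, 60.0], [544.6, -106.5, 60.0]]
((569.131103515625, -100.61251831054688), (304.7719421386719, 209.29579162597656), 46.31082534790039)
tcp [542.3 -82.8 178.2] t 1.65 F [1.2 4.5 0.5] w 91.8 q6 1.2
shift cm [12.82  0.63  0.29] tool y ang -85.4 x axis [ 0.001  0.003 -1.   ]
rotvec deg [ 0.12 -0.07  0.16]  world shift in target frame cm [12.82  0.6   0.28]
```

```bash
python3 -m crank '[{"linear":[2,0.6,0.25],"delta_rot":[0,0,0],"fingers":1},{"linear":[3.2,0,0],"delta_rot":[0,0,0],"fingers":1},{"linear":[3.2,0,0],"delta_rot":[0,0,0],"fingers":1},{"linear":[3,0,0],"delta_rot":[0,0,0],"fingers":1},{"linear":[1.4,0,0],"delta_rot":[0,0,0],"fingers":1}]'
python3 -m crank '[{"linear":[0,0,0],"delta_rot":[0,0,0],"fingers":1},{"linear":[0,0,0],"delta_rot":[0,0,0],"fingers":0.3},{"linear":[0,0,0],"delta_rot":[0,0,0],"fingers":0.3},{"linear":[0,0,0],"delta_rot":[0,0,0],"fingers":0.3},{"linear":[0,0,0],"delta_rot":[0,0,0],"fingers":0.3}]'
python3 -m crank '[{"linear":[0,0,0],"delta_rot":[0,0,0],"fingers":0.3},{"linear":[0,0,0],"delta_rot":[0,0,0],"fingers":0.3},{"linear":[0,0,0],"delta_rot":[0,0,0],"fingers":0.3},{"linear":[0,0,0],"delta_rot":[0,0,0],"fingers":0.3},{"linear":[0,0,0],"delta_rot":[0,0,0],"fingers":0.3}]'
python3 -c "
from h import *
plan(540,-89,110,94.5)"
```

```text
time: 2.15
tool_pos: [534.9, -94.7, 48.7]
tcp_rot: [-0.376, 1.566, 2.844]
contact_force: [0.2, -0.8, -0.2]
grip_width: 91.8
time: 2.65
tool_pos: [537.1, -95.4, 52.6]
tcp_rot: [2.699, 1.569, -0.364]
contact_force: [1.1, -1.2, -0.7]
grip_width: 63.9
time: 3.15
tool_pos: [536.6, -94.8, 51.9]
tcp_rot: [-1.821, 1.57, 1.398]
contact_force: [-1.2, 3.4, 4.9]
grip_width: 34.2
tcp [536.6 -94.8  51.9] t 3.15 F [-1.2  3.4  4.9] w 34.2 q6 1.18
shift cm [-5.81 -0.56 -0.38] tool y ang -85.5 x axis [ 0.  0. -1.]
rotvec deg [-0.03 -0.01  0.02]  world shift in target frame cm [-5.81 -0.55 -0.38]
```

```bash
python3 -c "
from h import *
plan(404.5,-270.6,95,136.3)"
```

```text
tcp [536.6 -94.8  51.9] t 3.15 F [-1.2  3.4  4.9] w 34.2 q6 1.18
shift cm [-4.32 16.49 14.54] tool y ang -85.5 x axis [ 0.  0. -1.]
rotvec deg [-4.183e+01 -1.000e-02  2.000e-02]  world shift in target frame cm [-4.31  2.59 21.84]
```

```bash
python3 -m crank '[{"linear":[-2,0,0],"delta_rot":[0,0,0],"fingers":0.3},{"linear":[-2.3,0,0],"delta_rot":[0,0,0],"fingers":0.3},{"linear":[0,0,0],"delta_rot":[-7,0,0],"fingers":0.3},{"linear":[0,0,0],"delta_rot":[-7,0,0],"fingers":0.3},{"linear":[0,0,0],"delta_rot":[-7,0,0],"fingers":0.3}]'
python3 -m crank '[{"linear":[0,0,0],"delta_rot":[-7,0,0],"fingers":0.3},{"linear":[0,0,0],"delta_rot":[-7,0,0],"fingers":0.3},{"linear":[0,0,0],"delta_rot":[-6.8,0,0],"fingers":0.3},{"linear":[0,0.4,3],"delta_rot":[0,0,0],"fingers":0.3},{"linear":[0,0.4,3.2],"delta_rot":[0,0,0],"fingers":0.3}]'
python3 -m crank '[{"linear":[0,0.4,3.2],"delta_rot":[0,0,0],"fingers":0.3},{"linear":[0,0.4,3.2],"delta_rot":[0,0,0],"fingers":0.3},{"linear":[0,0.4,3.2],"delta_rot":[0,0,0],"fingers":0.3},{"linear":[0,0.4,3.2],"delta_rot":[0,0,0],"fingers":0.3},{"linear":[0,0.2,2.8],"delta_rot":[0,0,0],"fingers":0.3}]'
python3 -m crank '[{"linear":[1,0,0],"delta_rot":[0,0,0],"fingers":0.3},{"linear":[1,0,0],"delta_rot":[0,0,0],"fingers":0.3},{"linear":[0,0,0],"delta_rot":[0,0,0],"fingers":0.3},{"linear":[0,0,0],"delta_rot":[0,0,0],"fingers":0.3},{"linear":[0,0,0],"delta_rot":[0,0,0],"fingers":0.3}]'
python3 - <<'E'
from h import *
from plant import capture
c=capture("wrist");cv2.imwrite("pics/w2.png",c["image"]);np.savez("pics/w2.npz",**c)
plan(404.5,-270.6,40,136.3)
c=capture("top");cv2.imwrite("pics/t2.png",c["image"]);np.savez("pics/t2.npz",**c)
E
```

```text
time: 3.65
tool_pos: [536.1, -95.6, 94.1]
tcp_rot: [-0.138, 1.569, -2.83]
contact_force: [0.4, -0.6, -4.2]
grip_width: 34.3
time: 4.15
tool_pos: [498.9, -145.8, 93.8]
tcp_rot: [-0.549, 1.569, -2.881]
contact_force: [0.2, -0.2, -4.3]
grip_width: 34.4
time: 4.65
tool_pos: [403.3, -272.1, 94.1]
tcp_rot: [-0.632, 1.57, -2.967]
contact_force: [-0.2, 0.2, -3.9]
grip_width: 34.0
time: 5.15
tool_pos: [405.2, -270.2, 74.7]
tcp_rot: [1.055, 1.571, -1.278]
contact_force: [-0.2, -0.1, -3.5]
grip_width: 34.3
tcp [ 405.2 -270.3   74.9] t 5.2 F [ 0.  -0.1 -3.1] w 34.3 q6 0.02
shift cm [ 3.49 -0.04  0.07] tool y ang -43.7 x axis [ 0. -0. -1.]
rotvec deg [ 0.04  0.   -0.03]  world shift in target frame cm [ 3.49 -0.03  0.07]
```

View pics/w2.png

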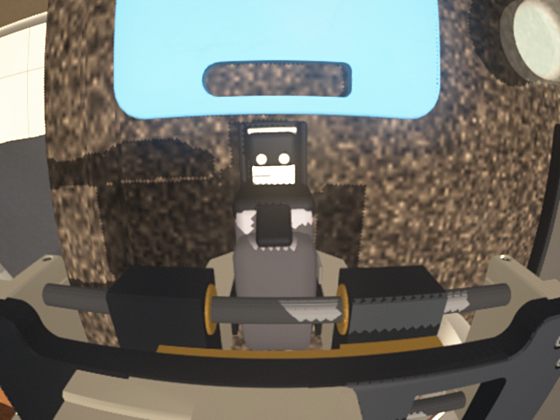

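The wrist view shows the tape held square. The jaw's front edge runs (243,123) to (308,123), and the board's near edge is at row ~117 around column 276.

Run:
```python
from h import *
th=np.radians(46.3);u=np.array([np.cos(th),np.sin(th)]);v=np.array([u[1],-u[0]])  # v = board +x
C=np.array([564.2,-103.5])
for n in("w2","t2"):
    c=dict(np.load(f"pics/{n}.npz"));p=board(c,n=="w2");print(n,p[:3])
c=dict(np.load("pics/w2.npz"));k=board(c,True)[3][:,0]
# near edge: lowest blue pixel in columns
cols=np.arange(160,411,25);e=np.array([(x,k[k[:,0]==x,1].max()+.5) for x in cols])
w=ray(c,e,13,True)[:,:2];b=np.c_[(w-C)@v,(w-C)@u];print(b.round(1).tolist())
f=ray(c,[(243,123),(308,123)],48,True)[:,:2];print("jaw",np.c_[(f-C)@v,(f-C)@u].round(1).tolist(),f)
# board sides in wrist
for y in (40,70):
    x=k[k[:,1]==y,0];w=ray(c,[(x.min(),y),(x.max(),y)],13,True)[:,:2];print(np.c_[(w-C)@v,(w-C)@u].round(1).tolist())
# tape gripping axis
t=np.array([405.2,-270.3]);print("tcp",(t-C)@v,(t-C)@u)
```

```text
w2 ((491.5404357910156, -184.37730407714844), (84.95533752441406, 211.59750366210938), 46.34114074707031)
t2 ((565.83544921875, -101.84019470214844), (295.6192626953125, 210.40194702148438), 46.30276107788086)
[[-69.7, -149.4], [-53.4, -149.2], [-37.8, -149.3], [-22.7, -149.8], [-7.9, -149.5], [6.9, -149.5], [21.7, -149.3], [36.7, -149.5], [52.2, -149.4], [68.3, -149.1], [85.2, -148.6]]
jaw [[-14.5, -153.5], [17.1, -153.5]] [[ 447.70640362 -204.43393536]
 [ 470.53457413 -226.27825174]]
[[-102.4, -94.6], [106.4, -94.5]]
[[-101.4, -115.1], [106.1, -114.9]]
tcp 0.28740996799861307 -230.4412232989365
```

```bash
python3 -m crank '[{"linear":[1.5,0,0],"delta_rot":[0,0,0],"fingers":0.3},{"linear":[1.4,0,0],"delta_rot":[0,0,0],"fingers":0.3},{"linear":[0.3,0,0],"delta_rot":[0,0,0],"fingers":0.3},{"linear":[0.2,0,0],"delta_rot":[0,0,0],"fingers":0.3},{"linear":[0.1,0,0],"delta_rot":[0,0,0],"fingers":0.3}]'
python3 -m crank '[{"linear":[0,0,0],"delta_rot":[0,0,0],"fingers":0.3},{"linear":[0,0,0],"delta_rot":[0,0,0],"fingers":0.3},{"linear":[0,0,0],"delta_rot":[0,0,0],"fingers":0.3},{"linear":[0,0,0],"delta_rot":[0,0,0],"fingers":0.3},{"linear":[0,0,0],"delta_rot":[0,0,0],"fingers":0.3}]'
```

```text
time: 5.75
tool_pos: [405.1, -270.9, 40.1]
tcp_rot: [1.531, 1.57, -0.803]
contact_force: [0.3, 0.3, -3.7]
grip_width: 34.2
time: 6.25
tool_pos: [404.7, -270.7, 39.9]
tcp_rot: [1.475, 1.571, -0.859]
contact_force: [-0.4, 0.4, -2.9]
grip_width: 34.1
```

```bash
python3 -m crank '[{"linear":[0.1,0,0],"delta_rot":[0,0,0],"fingers":0.3},{"linear":[0,0,0],"delta_rot":[0,0,0],"fingers":0.3},{"linear":[0.05,0,0],"delta_rot":[0,0,0],"fingers":0.3},{"linear":[0,0,0],"delta_rot":[0,0,0],"fingers":0.3},{"linear":[0,0,0],"delta_rot":[0,0,0],"fingers":0.3}]'
```

```text
time: 6.75
tool_pos: [404.8, -270.9, 38.9]
tcp_rot: [1.375, 1.57, -0.959]
contact_force: [-1.5, 1.6, 7.0]
grip_width: 34.3
```

```bash
python3 -m crank '[{"linear":[0,0,0],"delta_rot":[0,0,0],"fingers":0.7},{"linear":[0,0,0],"delta_rot":[0,0,0],"fingers":0.7},{"linear":[0,0,0],"delta_rot":[0,0,0],"fingers":0.7},{"linear":[0,0,0],"delta_rot":[0,0,0],"fingers":0.7},{"linear":[0,0,0],"delta_rot":[0,0,0],"fingers":0.7}]'
python3 -m crank '[{"linear":[-2,0,0],"delta_rot":[0,0,0],"fingers":0.7},{"linear":[-4,0,0],"delta_rot":[0,0,0],"fingers":0.6},{"linear":[-3,0,0],"delta_rot":[0,0,0],"fingers":0.6},{"linear":[0,0,0],"delta_rot":[0,0,0],"fingers":0.6},{"linear":[0,0,0],"delta_rot":[0,0,0],"fingers":0.6}]'
python3 - <<'E'
from h import *
from plant import capture
c=capture("wrist");cv2.imwrite("pics/w3.png",c["image"]);np.savez("pics/w3.npz",**c)
plan(404.5,-270.6,129,136.3)
E
```

```text
time: 7.25
tool_pos: [404.7, -270.7, 38.1]
tcp_rot: [0.932, 1.571, -1.402]
contact_force: [-0.3, -0.5, -0.9]
grip_width: 63.5
time: 7.75
tool_pos: [404.8, -270.8, 128.6]
tcp_rot: [1.537, 1.569, -0.797]
contact_force: [-1.2, 0.0, 0.7]
grip_width: 54.6
tcp [ 404.3 -270.4  127.7] t 7.8 F [-0.2 -0.3 -0.3] w 55.1 q6 0.02
shift cm [-0.13  0.03  0.  ] tool y ang -43.7 x axis [-0.001  0.    -1.   ]
rotvec deg [-0.03  0.01  0.05]  world shift in target frame cm [-0.13  0.03  0.  ]
```

View pics/w3.png

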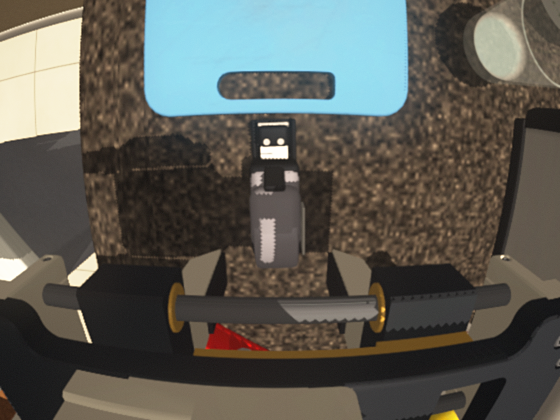

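The tape stands with its jaw front at (251,119) to (295,119), the case rear at about (258,267) to (300,264) and the board edge at row ~115. The red decoy is at the bottom and clear.

Run:
```python
from h import *
th=np.radians(46.3);u=np.array([np.cos(th),np.sin(th)]);v=np.array([u[1],-u[0]]);C=np.array([564.2,-103.5])
c=dict(np.load("pics/w3.npz"));k=board(c,True)[3][:,0]
B=lambda p,z:(lambda w:np.c_[(w-C)@v,(w-C)@u].round(1).tolist())(ray(c,p,z,True)[:,:2])
print("edge",B([(x,k[k[:,0]==x,1].max()+.5) for x in (180,220,260,300,340,380)],13))
print("jaw front",B([(251,119.5),(295,119.5)],12))
print("tab top",B([(259,122),(288,122),(259,160),(288,160)],29))
print("rear",B([(258,267),(300,264)],10),B([(258,267),(300,264)],30))
print("case sides top",B([(252,200),(300,200),(255,240),(300,240)],45))
t=np.array([404.4,-270.5]);print("tcp",(t-C)@v,(t-C)@u)
cv2.imwrite("pics/c3.png",cv2.resize(c["image"][95:285,200:350],None,fx=4,fy=3.15*1,interpolation=cv2.INTER_CUBIC))
```

```text
edge [[-72.3, -148.8], [-40.5, -149.5], [-10.1, -149.5], [20.0, -148.7], [50.7, -149.5], [82.9, -148.7]]
jaw front [[-17.0, -154.0], [16.3, -154.1]]
tab top [[-10.1, -155.6], [10.4, -155.7], [-10.3, -183.0], [10.5, -183.0]]
rear [[-13.8, -277.8], [22.4, -275.0]] [[-12.6, -267.6], [20.8, -265.1]]
case sides top [[-14.8, -208.5], [18.4, -208.6], [-13.3, -238.2], [19.0, -238.3]]
tcp -0.1527872665136698 -231.1385226569799
```

View pics/c3.png

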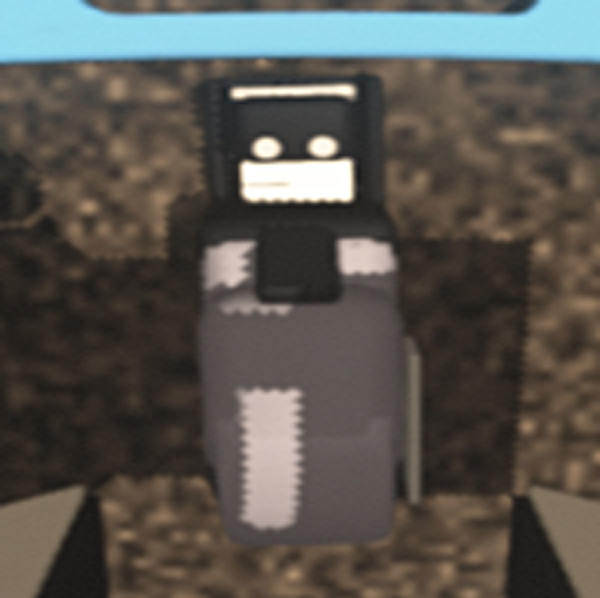

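```bash
python3 -m crank '[{"linear":[0,0,-3.3],"delta_rot":[0,0,0],"fingers":0.6},{"linear":[0,0,-3.2],"delta_rot":[0,0,0],"fingers":0.6},{"linear":[3,0,0],"delta_rot":[0,0,0],"fingers":0.6},{"linear":[3,0,0],"delta_rot":[0,0,0],"fingers":0.6},{"linear":[1.6,0,0],"delta_rot":[0,0,0],"fingers":0.6}]'
python3 -m crank '[{"linear":[0.7,0,0],"delta_rot":[0,0,0],"fingers":0.6},{"linear":[0,0,0],"delta_rot":[0,0,0],"fingers":0.6},{"linear":[0,0,0],"delta_rot":[0,0,0],"fingers":0.6},{"linear":[0,0,0],"delta_rot":[0,0,0],"fingers":0.6},{"linear":[0,0,0],"delta_rot":[0,0,0],"fingers":0.6}]'
python3 - <<'E'
from h import *
th=np.radians(46.3);u=np.array([np.cos(th),np.sin(th)]);v=np.array([u[1],-u[0]]);C=np.array([564.2,-103.5])
p=C-166*u;plan(p[0],p[1],41,136.3)
E
```

```text
time: 8.3
tool_pos: [448.0, -222.2, 48.7]
tcp_rot: [-1.411, 1.565, 2.539]
contact_force: [-0.7, -0.8, -0.7]
grip_width: 55.4
time: 8.8
tool_pos: [450.0, -224.1, 46.0]
tcp_rot: [1.674, 1.569, -0.66]
contact_force: [-0.1, -0.3, -0.1]
grip_width: 55.1
tcp [ 450.  -224.1   46. ] t 8.8 F [-0.1 -0.3 -0.1] w 55.1 q6 0.15
shift cm [ 0.5  -0.08 -0.01] tool y ang -43.7 x axis [ 0.001 -0.001 -1.   ]
rotvec deg [-0.04 -0.01 -0.1 ]  world shift in target frame cm [ 0.5  -0.08 -0.01]
```

Lower 5 mm more, shift 0.8 mm sideways, and close on the tab.

```bash
python3 -m crank '[{"linear":[0.5,-0.08,0],"delta_rot":[0,0,0],"fingers":0.6},{"linear":[0,0,0],"delta_rot":[0,0,0],"fingers":0.4},{"linear":[0,0,0],"delta_rot":[0,0,0],"fingers":0.3},{"linear":[0,0,0],"delta_rot":[0,0,0],"fingers":0.1},{"linear":[0,0,0],"delta_rot":[0,0,0],"fingers":0.1}]'
python3 -m crank '[{"linear":[0,0,0],"delta_rot":[0,0,0],"fingers":0.1},{"linear":[0,0,0],"delta_rot":[0,0,0],"fingers":0.1},{"linear":[0,0,0],"delta_rot":[0,0,0],"fingers":0.1},{"linear":[0,0,0],"delta_rot":[0,0,0],"fingers":0.1},{"linear":[0,0,0],"delta_rot":[0,0,0],"fingers":0.1}]'
```

```text
time: 9.3
tool_pos: [449.1, -223.2, 40.3]
tcp_rot: [1.357, 1.571, -0.977]
contact_force: [0.8, -0.0, 0.5]
grip_width: 27.6
time: 9.8
tool_pos: [449.1, -223.2, 40.2]
tcp_rot: [1.538, 1.571, -0.797]
contact_force: [0.3, -0.5, 0.1]
grip_width: 21.0
```

```bash
python3 -m crank '[{"linear":[-0.27,0,0.12],"delta_rot":[0,1.6,0],"fingers":0.1},{"linear":[-0.27,0,0.12],"delta_rot":[0,1.6,0],"fingers":0.1},{"linear":[-0.29,0,0.10],"delta_rot":[0,1.6,0],"fingers":0.1},{"linear":[0,0,0],"delta_rot":[0,0,0],"fingers":0.1},{"linear":[0,0,0],"delta_rot":[0,0,0],"fingers":0.1}]'
python3 - <<'E'
from h import *
from plant import capture
plan(449.1,-223.2,40.2)
c=capture("wrist");cv2.imwrite("pics/w4.png",cv2.resize(c["image"][60:280,150:410],None,fx=2.5,fy=2.5))
E
```

```text
time: 10.3
tool_pos: [446.3, -226.0, 48.2]
tcp_rot: [-3.139, 1.488, 0.81]
contact_force: [0.6, -0.8, -2.3]
grip_width: 21.9
tcp [ 446.3 -226.    48.2] t 10.3 F [ 0.6 -0.8 -2.3] w 21.9 q6 0.0
shift cm [ 0.83  0.01 -0.32] tool y ang -43.8 x axis [ 0.057  0.06  -0.997]
```

View pics/w4.png

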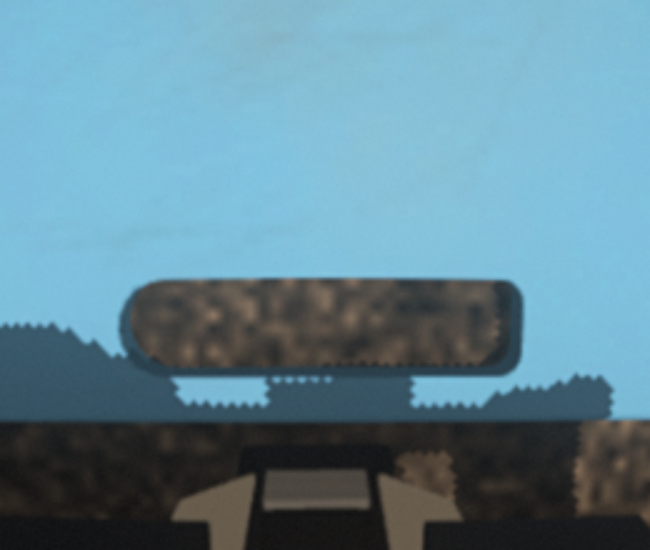

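The wrist crop shows the tab held between the fingers at (315,490) and the board edge clear ahead at row 420. Now I draw the blade.

```bash
python3 -m crank '[{"linear":[0.07,0,-1],"delta_rot":[0,-0.4,0],"fingers":0.1},{"linear":[0.07,0,-1],"delta_rot":[0,-0.4,0],"fingers":0.1},{"linear":[0.07,0,-1],"delta_rot":[0,-0.3,0],"fingers":0.1},{"linear":[0.065,0,-1],"delta_rot":[0,-0.25,0],"fingers":0.1},{"linear":[0.06,0,-1],"delta_rot":[0,-0.25,0],"fingers":0.1}]'
python3 -m crank '[{"linear":[0.055,0,-1],"delta_rot":[0,-0.2,0],"fingers":0.1},{"linear":[0.05,0,-1],"delta_rot":[0,-0.2,0],"fingers":0.1},{"linear":[0.05,0,-1],"delta_rot":[0,-0.15,0],"fingers":0.1},{"linear":[0.045,0,-1],"delta_rot":[0,-0.15,0],"fingers":0.1},{"linear":[0.04,0,-1],"delta_rot":[0,-0.1,0],"fingers":0.1}]'
python3 - <<'E'
from h import *
from plant import capture
th=np.radians(46.3);u=np.array([np.cos(th),np.sin(th)]);v=np.array([u[1],-u[0]]);C=np.array([564.2,-103.5])
p=C+150*u;plan(p[0],p[1],48)
c=capture("top");print(board(c)[:3])
E
```

```text
time: 10.85
tool_pos: [481.4, -188.9, 48.5]
tcp_rot: [-3.13, 1.516, 0.82]
contact_force: [-2.2, -2.0, -0.9]
grip_width: 21.5
time: 11.35
tool_pos: [516.3, -152.8, 48.7]
tcp_rot: [-3.136, 1.529, 0.813]
contact_force: [-3.9, -1.7, 0.0]
grip_width: 21.6
tcp [ 516.3 -152.8   48.7] t 11.35 F [-3.9 -1.7  0. ] w 21.6 q6 0.27
shift cm [  0.97   0.05 -21.85] tool y ang -43.7 x axis [ 0.029  0.03  -0.999]
((610.6272583007812, -54.475250244140625), (165.23890686035156, 209.50401306152344), 46.30622863769531)
```

```bash
python3 -m crank '[{"linear":[0.035,0,-1],"delta_rot":[0,-0.1,0],"fingers":0.1},{"linear":[0.035,0,-1],"delta_rot":[0,-0.1,0],"fingers":0.1},{"linear":[0.03,0,-1],"delta_rot":[0,-0.1,0],"fingers":0.1},{"linear":[0.03,0,-1],"delta_rot":[0,-0.1,0],"fingers":0.1},{"linear":[0.03,0,-1],"delta_rot":[0,-0.1,0],"fingers":0.1}]'
python3 -m crank '[{"linear":[0.03,0,-1],"delta_rot":[0,-0.05,0],"fingers":0.1},{"linear":[0.03,0,-1],"delta_rot":[0,-0.05,0],"fingers":0.1},{"linear":[0.03,0,-1],"delta_rot":[0,-0.05,0],"fingers":0.1},{"linear":[0.025,0,-1],"delta_rot":[0,-0.05,0],"fingers":0.1},{"linear":[0.025,0,-1],"delta_rot":[0,-0.05,0],"fingers":0.1}]'
python3 -m crank '[{"linear":[0.025,0,-1],"delta_rot":[0,-0.05,0],"fingers":0.1},{"linear":[0.025,0,-1],"delta_rot":[0,-0.05,0],"fingers":0.1},{"linear":[0.025,0,-1],"delta_rot":[0,-0.05,0],"fingers":0.1},{"linear":[0.025,0,-1],"delta_rot":[0,-0.05,0],"fingers":0.1},{"linear":[0.025,0,-1],"delta_rot":[0,-0.05,0],"fingers":0.1}]'
python3 - <<'E'
from h import *
from plant import capture
th=np.radians(46.3);u=np.array([np.cos(th),np.sin(th)]);v=np.array([u[1],-u[0]]);C=np.array([564.2,-103.5])
p=C+150*u;plan(p[0],p[1],48)
c=capture("wrist");cv2.imwrite("pics/w5.png",c["image"]);np.savez("pics/w5.npz",**c)
k=board(c,True)[3][:,0];B=lambda p,z:(lambda w:np.c_[(w-C)@v,(w-C)@u].round(1).tolist())(ray(c,p,z,True)[:,:2])
print("far edge",B([(x,k[k[:,0]==x,1].min()-.5) for x in (200,225,250,275,300,325,350)],13))
c=capture("top");cv2.imwrite("pics/t5.png",c["image"])
E
```

```text
time: 11.9
tool_pos: [551.0, -116.7, 49.0]
tcp_rot: [3.139, 1.538, 0.805]
contact_force: [-2.6, -2.1, -0.5]
grip_width: 22.0
time: 12.4
tool_pos: [585.5, -80.6, 49.2]
tcp_rot: [-3.139, 1.542, 0.81]
contact_force: [-3.3, -2.2, -0.5]
grip_width: 21.3
time: 12.9
tool_pos: [620.0, -44.4, 49.2]
tcp_rot: [-3.14, 1.547, 0.809]
contact_force: [-4.2, -2.0, -1.0]
grip_width: 21.4
tcp [620.  -44.4  49.2] t 12.9 F [-4.2 -2.  -1. ] w 21.4 q6 0.54
shift cm [ 0.29  0.04 -6.87] tool y ang -43.7 x axis [ 0.017  0.018 -1.   ]
far edge [[-39.3, 152.9], [-25.8, 152.9], [-12.6, 152.7], [0.5, 153.1], [13.5, 153.1], [26.7, 152.8], [40.2, 153.2]]
```

View pics/w5.png

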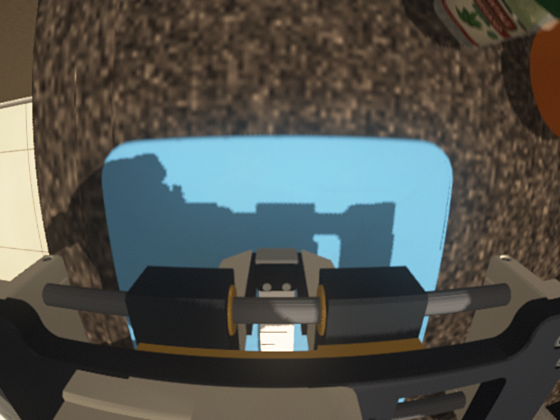

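The wrist view shows the far edge ~68 mm ahead of the fingers at row ~138, and the blade visible behind the tab at (277,335). The board has barely shifted. I continue past the edge.

```bash
python3 -m crank '[{"linear":[0.025,0,-1],"delta_rot":[0,-0.03,0],"fingers":0.1},{"linear":[0.025,0,-1],"delta_rot":[0,-0.03,0],"fingers":0.1},{"linear":[0.025,0,-1],"delta_rot":[0,-0.03,0],"fingers":0.1},{"linear":[0.02,0,-1],"delta_rot":[0,-0.03,0],"fingers":0.1},{"linear":[0.02,0,-1],"delta_rot":[0,-0.03,0],"fingers":0.1}]'
python3 -m crank '[{"linear":[0.02,0,-1],"delta_rot":[0,0,0],"fingers":0.1},{"linear":[0.02,0,-1],"delta_rot":[0,0,0],"fingers":0.1},{"linear":[0,0,-0.2],"delta_rot":[0,0,0],"fingers":0.1},{"linear":[0,0,0],"delta_rot":[0,0,0],"fingers":0.1},{"linear":[0,0,0],"delta_rot":[0,0,0],"fingers":0.1}]'
python3 - <<'E'
from h import *
from plant import capture
th=np.radians(46.3);u=np.array([np.cos(th),np.sin(th)]);v=np.array([u[1],-u[0]]);C=np.array([564.2,-103.5])
p=C+153*u;plan(p[0],p[1],48)
c=capture("wrist");cv2.imwrite("pics/w6.png",c["image"]);np.savez("pics/w6.npz",**c)
k=board(c,True)[3][:,0];B=lambda p,z:(lambda w:np.c_[(w-C)@v,(w-C)@u].round(1).tolist())(ray(c,p,z,True)[:,:2])
print("far edge",B([(x,k[k[:,0]==x,1].min()-.5) for x in (160,180,200,350,370,390)],13))
cv2.imwrite("pics/c6.png",cv2.resize(c["image"][190:400,140:420],None,fx=2.8,fy=2.8,interpolation=cv2.INTER_CUBIC))
E
```

```text
time: 13.5
tool_pos: [654.7, -8.3, 49.3]
tcp_rot: [3.138, 1.549, 0.804]
contact_force: [-3.3, -2.0, -0.9]
grip_width: 21.5
time: 14.0
tool_pos: [669.1, 6.9, 49.2]
tcp_rot: [-3.13, 1.549, 0.819]
contact_force: [-3.6, -2.8, -0.5]
grip_width: 21.9
tcp [669.1   6.9  49.2] t 14.0 F [-3.6 -2.8 -0.5] w 21.9 q6 0.64
shift cm [ 0.13  0.04 -0.07] tool y ang -43.7 x axis [ 0.015  0.016 -1.   ]Traceback (most recent call last):
  File "<stdin>", line 7, in <module>
    return umr_minimum(a, axis, None, out, keepdims, initial, where)
ValueError: zero-size array to reduction operation minimum which has no identity
```

Run:
```python
from h import *
th=np.radians(46.3);u=np.array([np.cos(th),np.sin(th)]);v=np.array([u[1],-u[0]]);C=np.array([564.2,-103.5])
c=dict(np.load("pics/w6.npz"));m,_=bigmask(c["image"],(88,60,40),(115,255,255))
B=lambda p,z:(lambda w:np.c_[(w-C)@v,(w-C)@u].round(1).tolist())(ray(c,p,z,True)[:,:2])
for x in (120,140,160,180,200,220,330,350,370,390,420):
    y=np.flatnonzero(m[:,x]);
    if len(y):print(x,y.min(),B([(x,y.min()-.5)],13))
cv2.imwrite("pics/c6.png",cv2.resize(c["image"][190:400,140:420],None,fx=2.8,fy=2.8,interpolation=cv2.INTER_CUBIC))
```

```text
120 273 [[-98.7, 141.5]]
140 255 [[-81.9, 154.7]]
160 254 [[-68.4, 155.8]]
180 254 [[-55.6, 156.1]]
200 255 [[-43.4, 155.8]]
220 255 [[-31.4, 156.0]]
330 255 [[32.0, 155.9]]
350 255 [[43.9, 155.6]]
370 254 [[56.1, 156.0]]
390 254 [[68.8, 155.6]]
420 257 [[89.5, 152.8]]
```

View pics/c6.png

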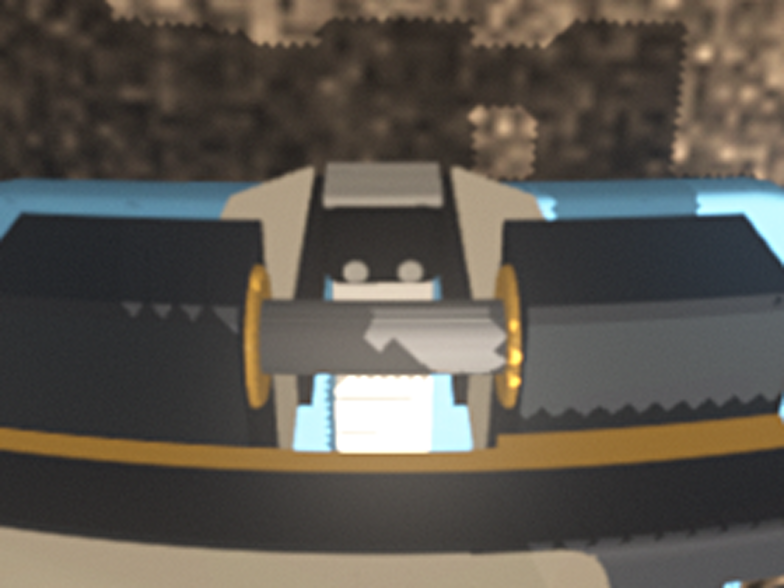

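Far edge reads 156 with the hook at ≈159 by kinematics, which is too slim. I pull 5 mm more, then lower about 9 mm while levelling.

```bash
python3 -m crank '[{"linear":[0.01,0,-0.5],"delta_rot":[0,0,0],"fingers":0.1},{"linear":[0,0,0],"delta_rot":[0,0,0],"fingers":0.1},{"linear":[0.2,0,0],"delta_rot":[0,-0.3,0],"fingers":0.1},{"linear":[0.2,0,0],"delta_rot":[0,-0.3,0],"fingers":0.1},{"linear":[0.2,0,0],"delta_rot":[0,-0.3,0],"fingers":0.1}]'
python3 -m crank '[{"linear":[0.15,0,0],"delta_rot":[0,-0.2,0],"fingers":0.1},{"linear":[0.1,0,0],"delta_rot":[0,-0.1,0],"fingers":0.1},{"linear":[0,0,0],"delta_rot":[0,0,0],"fingers":0.1},{"linear":[0,0,0],"delta_rot":[0,0,0],"fingers":0.1},{"linear":[0,0,0],"delta_rot":[0,0,0],"fingers":0.1}]'
```

```text
time: 14.55
tool_pos: [672.8, 10.6, 43.2]
tcp_rot: [3.117, 1.565, 0.782]
contact_force: [-2.5, -1.7, -1.3]
grip_width: 21.5
time: 15.05
tool_pos: [672.8, 10.7, 40.9]
tcp_rot: [-3.117, 1.57, 0.832]
contact_force: [-2.8, -1.6, -0.3]
grip_width: 21.9
```

```bash
python3 -m crank '[{"linear":[0,0,0.1],"delta_rot":[0,0,0],"fingers":0.1},{"linear":[0,0,0.1],"delta_rot":[0,0,0],"fingers":0.1},{"linear":[0,0,0.1],"delta_rot":[0,0,0],"fingers":0.1},{"linear":[0,0,0],"delta_rot":[0,0,0],"fingers":0.1},{"linear":[0,0,0],"delta_rot":[0,0,0],"fingers":0.1}]'
python3 -m crank '[{"linear":[0,0,0.1],"delta_rot":[0,0,0],"fingers":0.1},{"linear":[0,0,0.1],"delta_rot":[0,0,0],"fingers":0.1},{"linear":[0,0,0],"delta_rot":[0,0,0],"fingers":0.1},{"linear":[0,0,0],"delta_rot":[0,0,0],"fingers":0.1},{"linear":[0,0,0],"delta_rot":[0,0,0],"fingers":0.1}]'
```

```text
time: 15.55
tool_pos: [670.8, 8.5, 40.9]
tcp_rot: [3.072, 1.57, 0.738]
contact_force: [-3.3, -2.0, -1.4]
grip_width: 22.0
time: 16.05
tool_pos: [669.4, 7.1, 40.9]
tcp_rot: [3.009, 1.57, 0.675]
contact_force: [-2.6, -2.5, -1.4]
grip_width: 21.4
```

```bash
python3 -m crank '[{"linear":[0,0,0.1],"delta_rot":[0,0,0],"fingers":0.1},{"linear":[0,0,0.1],"delta_rot":[0,0,0],"fingers":0.1},{"linear":[0,0,0],"delta_rot":[0,0,0],"fingers":0.1},{"linear":[0,0,0],"delta_rot":[0,0,0],"fingers":0.1},{"linear":[0,0,0],"delta_rot":[0,0,0],"fingers":0.1}]'
python3 -m crank '[{"linear":[0,0,0.1],"delta_rot":[0,0,0],"fingers":0.1},{"linear":[0,0,0],"delta_rot":[0,0,0],"fingers":0.1},{"linear":[0,0,0],"delta_rot":[0,0,0],"fingers":0.1},{"linear":[0,0,0],"delta_rot":[0,0,0],"fingers":0.1},{"linear":[0,0,0],"delta_rot":[0,0,0],"fingers":0.1}]'
```

```text
time: 16.55
tool_pos: [668.1, 5.6, 40.9]
tcp_rot: [3.014, 1.57, 0.68]
contact_force: [-2.1, -2.1, -1.6]
grip_width: 21.7
time: 17.05
tool_pos: [667.3, 4.9, 40.9]
tcp_rot: [3.009, 1.57, 0.675]
contact_force: [-2.7, -2.3, -1.0]
grip_width: 21.7
```

```bash
python3 -m crank '[{"linear":[0,0,0.1],"delta_rot":[0,0,0],"fingers":0.1},{"linear":[0,0,0],"delta_rot":[0,0,0],"fingers":0.1},{"linear":[0,0,0],"delta_rot":[0,0,0],"fingers":0.1},{"linear":[0,0,0],"delta_rot":[0,0,0],"fingers":0.1},{"linear":[0,0,0],"delta_rot":[0,0,0],"fingers":0.1}]'
python3 -m crank '[{"linear":[0,0,0.1],"delta_rot":[0,0,0],"fingers":0.1},{"linear":[0,0,0],"delta_rot":[0,0,0],"fingers":0.1},{"linear":[0,0,0],"delta_rot":[0,0,0],"fingers":0.1},{"linear":[0,0,0],"delta_rot":[0,0,0],"fingers":0.1},{"linear":[0,0,0],"delta_rot":[0,0,0],"fingers":0.1}]'
python3 - <<'E'
from h import *
from plant import capture,bot
th=np.radians(46.3);u=np.array([np.cos(th),np.sin(th)]);v=np.array([u[1],-u[0]]);C=np.array([564.2,-103.5])
t=bot.get_obs();d=t["tool_pos"][:2]-C;print("tcp",d@v,d@u)
c=capture("wrist");np.savez("pics/w7.npz",**c);m,_=bigmask(c["image"],(88,60,40),(115,255,255))
B=lambda p,z:(lambda w:np.c_[(w-C)@v,(w-C)@u].round(1).tolist())(ray(c,p,z,True)[:,:2])
for x in (160,180,200,350,370,390):
    y=np.flatnonzero(m[:,x])
    if len(y):print(x,y.min(),B([(x,y.min()-.5)],13))
a=capture("top")["image"]
A=cv2.resize(a[95:300,150:330],None,fx=2.2,fy=2.2,interpolation=cv2.INTER_CUBIC)
b=cv2.resize(c["image"][200:330,200:350],None,fx=2.6,fy=2.6,interpolation=cv2.INTER_CUBIC);b=cv2.copyMakeBorder(b,0,max(0,A.shape[0]-b.shape[0]),0,0,0)
cv2.imwrite("pics/c7.png",np.hstack([A,b]))
E
```

```text
time: 17.55
tool_pos: [666.6, 4.2, 40.9]
tcp_rot: [3.021, 1.57, 0.687]
contact_force: [-3.3, -2.9, -1.1]
grip_width: 21.5
time: 18.05
tool_pos: [666.0, 3.5, 40.9]
tcp_rot: [3.023, 1.57, 0.688]
contact_force: [-2.2, -2.0, -1.0]
grip_width: 22.2
tcp -0.3296714244075787 147.63216621141493
160 252 [[-64.7, 155.6]]
180 252 [[-52.6, 155.9]]
200 252 [[-40.9, 156.2]]
350 252 [[41.7, 156.0]]
370 251 [[53.2, 156.3]]
390 251 [[65.3, 156.0]]
```

View pics/c7.png

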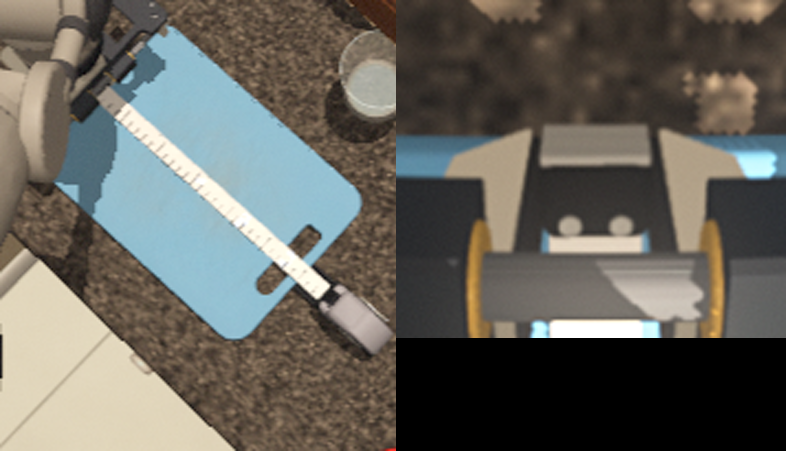

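Run:
```python
from h import *
th=np.radians(46.3);u=np.array([np.cos(th),np.sin(th)]);v=np.array([u[1],-u[0]]);C=np.array([564.2,-103.5])
for n in("w5","w6","w7"):
    c=dict(np.load(f"pics/{n}.npz"));m,_=bigmask(c["image"],(88,60,40),(115,255,255))
    B=lambda p,z:(lambda w:np.c_[(w-C)@v,(w-C)@u].round(1).tolist())(ray(c,p,z,True)[:,:2])
    q=(200,np.flatnonzero(m[:,200]).min()-.5);print(n,[B([q],z)[0] for z in (0,2,13)])
    print(c["image"][q[1].__int__()-2:int(q[1])+22:2,200].tolist())
print("lip bottom front",B([(273,248),(273,247)],7.5))
```

```text
w5 [[-42.4, 152.4], [-41.9, 152.4], [-39.3, 152.9]]
[[71, 80, 89], [93, 92, 88], [151, 132, 95], [207, 179, 119], [228, 201, 134], [232, 207, 139], [232, 207, 140], [232, 206, 138], [232, 206, 139], [233, 208, 141], [233, 208, 139], [232, 208, 139]]
w6 [[-46.8, 150.1], [-46.2, 151.0], [-43.4, 155.8]]
[[48, 54, 63], [67, 67, 66], [116, 100, 67], [125, 108, 72], [139, 119, 81], [158, 135, 91], [166, 141, 94], [162, 138, 92], [67, 58, 49], [44, 41, 40], [45, 41, 41], [44, 41, 41]]
w7 [[-44.3, 150.3], [-43.8, 151.2], [-40.9, 156.2]]
[[51, 57, 66], [65, 70, 71], [117, 101, 70], [124, 106, 73], [132, 113, 77], [151, 128, 88], [164, 139, 93], [163, 141, 93], [166, 142, 94], [123, 106, 73], [44, 41, 40], [43, 41, 38]]
lip bottom front [[-0.7, 156.2], [-0.7, 156.8]]
```

I was misreading the far edge: the lowest blue pixel was the board's bottom edge, so the true edge is at ≈151 and the lip's rear face at ≈154. That leaves about 3 mm to ease in.

```bash
for i in 1 2; do python3 -m crank '[{"linear":[0,0,0.1],"delta_rot":[0,0,0],"fingers":0.1},{"linear":[0,0,0],"delta_rot":[0,0,0],"fingers":0.1},{"linear":[0,0,0],"delta_rot":[0,0,0],"fingers":0.1},{"linear":[0,0,0],"delta_rot":[0,0,0],"fingers":0.1},{"linear":[0,0,0],"delta_rot":[0,0,0],"fingers":0.1}]'; done
python3 -m crank '[{"linear":[0,0,0.05],"delta_rot":[0,0,0],"fingers":0.1},{"linear":[0,0,0],"delta_rot":[0,0,0],"fingers":0.1},{"linear":[0,0,0],"delta_rot":[0,0,0],"fingers":0.1},{"linear":[0,0,0],"delta_rot":[0,0,0],"fingers":0.1},{"linear":[0,0,0],"delta_rot":[0,0,0],"fingers":0.1}]'
```

```text
time: 18.65
tool_pos: [665.3, 2.7, 40.9]
tcp_rot: [3.051, 1.57, 0.717]
contact_force: [-2.8, -3.2, -1.7]
grip_width: 21.7
time: 19.15
tool_pos: [664.6, 2.0, 40.9]
tcp_rot: [3.018, 1.57, 0.684]
contact_force: [-2.1, -2.0, -0.8]
grip_width: 21.7
time: 19.65
tool_pos: [664.2, 1.7, 40.9]
tcp_rot: [3.022, 1.57, 0.688]
contact_force: [-2.6, -2.3, -1.3]
grip_width: 22.0
```

```bash
for i in 1 2 3; do python3 -m crank '[{"linear":[0,0,0.05],"delta_rot":[0,0,0],"fingers":0.1},{"linear":[0,0,0],"delta_rot":[0,0,0],"fingers":0.1},{"linear":[0,0,0],"delta_rot":[0,0,0],"fingers":0.1},{"linear":[0,0,0],"delta_rot":[0,0,0],"fingers":0.1},{"linear":[0,0,0],"delta_rot":[0,0,0],"fingers":0.1}]'; done
python3 - <<'E'
from h import *
from plant import capture,bot
th=np.radians(46.3);u=np.array([np.cos(th),np.sin(th)]);v=np.array([u[1],-u[0]]);C=np.array([564.2,-103.5])
t=bot.get_obs();d=t["tool_pos"][:2]-C;print("tcp",d@v,d@u)
c=capture("wrist");np.savez("pics/w8.npz",**c);m,_=bigmask(c["image"],(88,60,40),(115,255,255))
B=lambda p,z:(lambda w:np.c_[(w-C)@v,(w-C)@u].round(1).tolist())(ray(c,p,z,True)[:,:2])
q=(200,np.flatnonzero(m[:,200]).min()-.5);print([B([q],z)[0] for z in (0,2)])
g=c["image"][235:275,273].mean(1).round();print(g)
E
```

```text
time: 20.15
tool_pos: [664.0, 1.4, 40.9]
tcp_rot: [2.972, 1.57, 0.638]
contact_force: [-2.4, -1.8, -1.7]
grip_width: 21.6
time: 20.65
tool_pos: [663.9, 1.3, 40.9]
tcp_rot: [2.898, 1.569, 0.564]
contact_force: [1.2, 1.5, -4.0]
grip_width: 21.6
time: 21.15
tool_pos: [663.3, 0.7, 40.9]
tcp_rot: [3.002, 1.57, 0.668]
contact_force: [3.1, 3.0, -4.1]
grip_width: 21.7
tcp -0.38131107208207027 143.79310650415113
[[-44.1, 149.0], [-43.6, 149.9]]
[ 60.  60.  63.  65.  65.  65.  62.  62.  62.  63.  67.  74.  94. 113.
 123. 122. 120. 119. 121. 121. 123. 120. 120. 121. 132. 150. 158. 138.
  91.  48.  42.  45.  47.  46.  47.  47.  47.  49.  47.  50.]
```

The force reversed, so the hook bears on the far edge. I relieve the push by 0.5 mm, lower slightly, then open.

```bash
python3 -m crank '[{"linear":[0.05,0,-0.05],"delta_rot":[0,0,0],"fingers":0.1},{"linear":[0,0,0],"delta_rot":[0,0,0],"fingers":0.1},{"linear":[0,0,0],"delta_rot":[0,0,0],"fingers":0.1},{"linear":[0,0,0],"delta_rot":[0,0,0],"fingers":0.1},{"linear":[0,0,0],"delta_rot":[0,0,0],"fingers":0.1}]'
python3 -m crank '[{"linear":[0,0,0],"delta_rot":[0,0,0],"fingers":0.25},{"linear":[0,0,0],"delta_rot":[0,0,0],"fingers":0.3},{"linear":[0,0,0],"delta_rot":[0,0,0],"fingers":0.4},{"linear":[0,0,0],"delta_rot":[0,0,0],"fingers":0.5},{"linear":[0,0,0],"delta_rot":[0,0,0],"fingers":0.5}]'
python3 -m crank '[{"linear":[-1,0,0],"delta_rot":[0,0,0],"fingers":0.5},{"linear":[-4,0,0],"delta_rot":[0,0,0],"fingers":0.5},{"linear":[-4,0,0],"delta_rot":[0,0,0],"fingers":0.5},{"linear":[-2,0,0],"delta_rot":[0,0,0],"fingers":0.5},{"linear":[0,0,0],"delta_rot":[0,0,0],"fingers":0.5}]'
python3 - <<'E'
from h import *
from plant import capture
c=capture("wrist");np.savez("pics/w9.npz",**c);t=capture("top");np.savez("pics/t9.npz",**t)
A=cv2.resize(t["image"][95:300,150:330],None,fx=2.2,fy=2.2,interpolation=cv2.INTER_CUBIC)
b=cv2.resize(c["image"][60:300,180:370],None,fx=1.9,fy=1.9,interpolation=cv2.INTER_CUBIC);b=b[:A.shape[0]];b=cv2.copyMakeBorder(b,0,A.shape[0]-b.shape[0],0,0,0)
cv2.imwrite("pics/c9.png",np.hstack([A,b]))
E
```

```text
time: 21.7
tool_pos: [663.4, 0.6, 40.6]
tcp_rot: [2.693, 1.57, 0.358]
contact_force: [-0.8, 0.6, 1.5]
grip_width: 21.3
time: 22.2
tool_pos: [663.5, 0.9, 40.3]
tcp_rot: [3.002, 1.57, 0.668]
contact_force: [-0.2, -0.5, -0.7]
grip_width: 44.3
time: 22.7
tool_pos: [665.5, 0.7, 155.4]
tcp_rot: [2.288, 1.562, -0.046]
contact_force: [0.6, -0.8, -0.2]
grip_width: 45.5
```

View pics/c9.png

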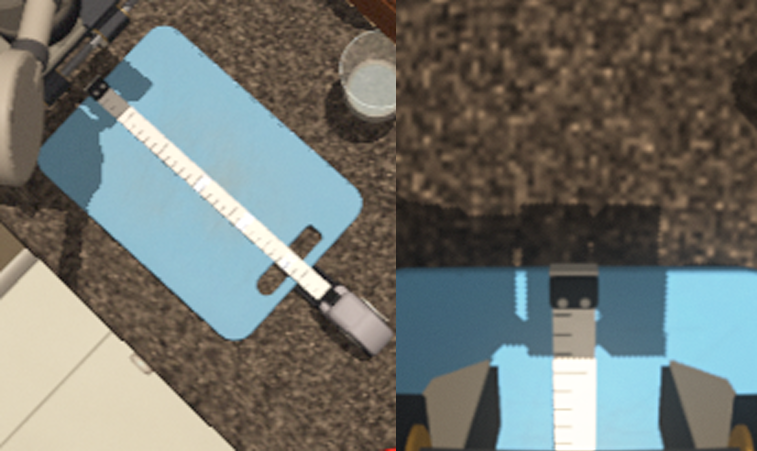

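The hook is over the far edge: lip at (573,268) in the right panel, just past the board. The blade runs straight, and the case is at the near edge. One close look at the near end, moving well above everything.

```bash
python3 -m crank '[{"linear":[-1,0,4],"delta_rot":[0,0,0],"fingers":0.5},{"linear":[-1,0,4.5],"delta_rot":[0,0,0],"fingers":0.5},{"linear":[-1,0,4.5],"delta_rot":[0,0,0],"fingers":0.5},{"linear":[0,0,4.5],"delta_rot":[0,0,0],"fingers":0.5},{"linear":[0,0,4.5],"delta_rot":[0,0,0],"fingers":0.5}]'
python3 -m crank '[{"linear":[0,0,4.5],"delta_rot":[0,0,0],"fingers":0.5},{"linear":[0,0,4.5],"delta_rot":[0,0,0],"fingers":0.5},{"linear":[0,0,2],"delta_rot":[0,0,0],"fingers":0.5},{"linear":[0,0,0],"delta_rot":[0,0,0],"fingers":0.5},{"linear":[0,0,0],"delta_rot":[0,0,0],"fingers":0.5}]'
python3 - <<'E'
from h import *
from plant import capture
th=np.radians(46.3);u=np.array([np.cos(th),np.sin(th)]);v=np.array([u[1],-u[0]]);C=np.array([564.2,-103.5])
t=capture("top");np.savez("pics/t10.npz",**t);print("board top",board(t)[:3])
c=capture("wrist");np.savez("pics/w10.npz",**c)
k=board(c,True)[3][:,0];B=lambda p,z:(lambda w:np.c_[(w-C)@v,(w-C)@u].round(1).tolist())(ray(c,p,z,True)[:,:2])
print("near edge",B([(x,k[k[:,0]==x,1].max()+.5) for x in (190,215,240,310,335,360)],13))
cv2.imwrite("pics/c10.png",cv2.resize(c["image"][80:280,180:370],None,fx=3,fy=3,interpolation=cv2.INTER_CUBIC))
E
```

```text
time: 23.3
tool_pos: [509.2, -158.7, 178.8]
tcp_rot: [-1.518, 1.568, 2.432]
contact_force: [-0.4, -0.5, 0.3]
grip_width: 45.8
time: 23.8
tool_pos: [435.0, -237.2, 179.2]
tcp_rot: [-2.042, 1.569, 1.906]
contact_force: [0.4, 0.4, 0.6]
grip_width: 45.7
board top ((550.7490844726562, -33.43690490722656), (216.57415771484375, 93.97150421142578), 46.26412582397461)Traceback (most recent call last):
  File "<stdin>", line 7, in <module>
    return umr_maximum(a, axis, None, out, keepdims, initial, where)
ValueError: zero-size array to reduction operation maximum which has no identity
```

Run:
```python
from h import *
th=np.radians(46.3);u=np.array([np.cos(th),np.sin(th)]);v=np.array([u[1],-u[0]]);C=np.array([564.2,-103.5])
def pts(n):
    c=dict(np.load(f"pics/{n}.npz"));m,_=bigmask(c["image"],(88,60,40),(115,255,255))
    n_,l,s,_=cv2.connectedComponentsWithStats(m);m[~np.isin(l,[i for i in range(1,n_) if s[i,4]>800])]=0
    return c,m
for n in("t0","t9","t10"):
    c,m=pts(n if n!="t0" else "top0");ys,xs=np.nonzero(m)
    w=ray(c,np.c_[xs,ys],13)[:,:2].astype(np.float32);print(n,cv2.minAreaRect(w))
c,m=pts("w10")
B=lambda p,z:(lambda w:np.c_[(w-C)@v,(w-C)@u].round(1).tolist())(ray(c,p,z,True)[:,:2])
print("near",B([(x,np.flatnonzero(m[:,x]).max()+.5) for x in (190,215,240,310,335,360)],13))
cv2.imwrite("pics/c10.png",cv2.resize(c["image"][80:280,180:370],None,fx=3,fy=3,interpolation=cv2.INTER_CUBIC))
```

```text
t0 ((564.2134399414062, -103.53775024414062), (300.1058349609375, 210.40194702148438), 46.30276107788086)
t9 ((563.5590209960938, -104.12112426757812), (301.4693603515625, 210.52120971679688), 46.439205169677734)
t10 ((592.8043212890625, -73.67617797851562), (216.57415771484375, 210.3818359375), 46.26412582397461)
near [[-81.5, -149.7], [-57.1, -150.3], [-33.3, -149.7], [31.8, -149.9], [55.5, -149.6], [79.8, -149.1]]
```

View pics/c10.png

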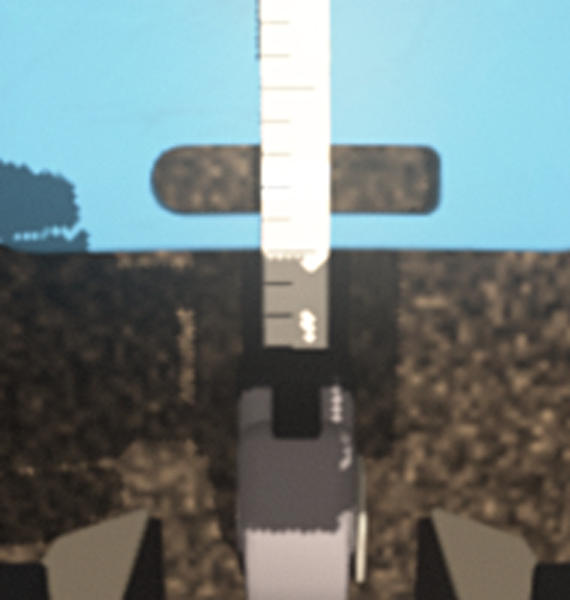

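The jaw front is flush on the near edge at row ~250, the case is square, and the board has shifted under 1 mm. I hand in.

```bash
python3 -c "
from plant import workorder
print(workorder.close_job())"
```

```text
the job is handed in; nothing more can be done
None
```

The tape is set along the board and the job is handed in at about 24 s of the 58 s allowed; no verdict was reported.

**What I did:** I picked the grey tape off the board and stood it square at the middle of the near short edge. I gripped the tab and tipped it up 8 mm so the hook cleared the board, drew the blade about 315 mm, then lowered the hook past the far edge. I eased it back until the force reversed, relieved the push to nearly nothing, and opened the fingers.

**Last checks:**
- The jaw front looks flush with the near edge and the case looks square to it.
- The lip sits just over the far edge and the blade lies straight.
- The board moved less than 1 mm, and the fingers were clear and still.
- The arm stayed clear of the mug and the glass, but I did not measure their positions again.

**Disagreement:** the far edge first read about 156 mm from the board's centre. That was the board's bottom edge taken at the wrong height; the corrected reading was about 150 mm, and the contact force agreed. I also viewed 12 pictures, two past the budget of 10.

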